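Slide the two cover leaves of the armrest tray into their notches

TASK

Close the tray's key well: with the fingertips push the two sliding wooden leaves along their rails towards each other, gently, until each one is felt to drop into its notches and lies flush with the tray top. Only push them, do not lift or tip them out of their channel, and leave the remote, tumbler, dish, keyring and the drawer below as they are.

Things in the scene. Friction and masses are not known exactly. Their poses are not given: they have to be found in the camera images.
- tray: Fixed walnut armrest tray, 490 mm along its y, 315 mm along x, 46 mm thick. Origin: in plan the middle of its sunken channel, in height the tray's underside; the tray top is at z = 46 mm. y runs along the channel, x away from the robot, z up. Flat strips (x -150 to -61 and 61 to 165 mm) beside the channel carry the remote, tumbler and dish.
- channel (a point): Middle of the channel at rail-top height, tray (0, 0, 34) mm. The channel is 122 mm wide (x +-61), with end walls at y = +-235 as high as the tray top. An aluminium rail lies along each side (x 46 to 61 either side, top at z = 34). Between the rails is an open well, 92 mm wide, floor at tray z = 8, so fingertips can reach down beyond a leaf's outer end and push on that end face.
- leaf_left: Loose mid-brown wooden leaf at the tray's +y end: board 120 mm (x) by 110 mm (y), 12 mm thick, about 0.22 kg, axes as the tray's. Origin: centre of the board's underside. Four lugs below it, 5 mm deep, 12 mm long, at y = +-40, ride on the rails: it starts 25 to 60 mm outward (+y) of home, underside at tray z = 39, 5 mm proud of the tray top. Push its outer (+y) end face towards -y, about 1 to 3 N.
- leaf_right: The same leaf at the tray's -y end, mirrored: it starts 25 to 60 mm outward (-y) of its home; push its outer (-y) end face towards +y. Size, origin, axes and lugs as leaf_left. Once both leaves are home a 6 mm gap is left between them, give or take their play.
- home_left (a point): Where leaf_left's origin lies when home: tray (0, 58, 34) mm. There its lugs fall into notches in the rails (16 mm long, 7 mm deep, centred at tray y = 18 and 98): the board sinks 5 mm, its top flush with the tray top, and stops dead, with 2 mm of play either way along y. Push slowly there, about 30 mm/s, so that it has time to drop; if it hangs, backing off lets it fall.
- home_right (a point): Where leaf_right's origin lies when home: tray (0, -58, 34) mm. The notches for it are centred at tray y = -18 and -98 mm; it drops and stops as described for home_left.
- remote: Grey TV remote, 42 x 150 x 16 mm, lying on the tray's near strip, length along tray y. Origin: centre of its underside. Leave alone.
- tumbler: Empty glass tumbler, 72 mm across, 75 mm tall, on the far strip near its middle. Origin: centre of its underside. Leave alone.
- dish: White ceramic dish, 84 mm across, 22 mm high, on the far strip. Origin: centre of its underside. Leave alone.
- keyring: Steel keyring with two keys, about 80 mm long and 6 mm high, lying on the floor of the well near its middle, under where the leaves meet. Origin: centre of the ring. Leave alone.
- drawer_front (a point): Middle of the front panel of the shallow drawer that hangs slightly open under the tray's near edge. Leave alone.
Mind the look-alikes: they are no part of the job. What is shaped like the leaf_right but blue is not meant. Leave any blue look-alike of the leaf_left alone.

How it is judged:
By the outcome, as a careful person would: the job done as asked, in the order asked, and still so for the second after the job is handed in, with the robot touching nothing.
It also fails if it takes over 45 s, if anything falls off the work surface, if the arm or the gripper's body presses on something with over 40 N, if the wrist force passes 120 N, or if a joint passes its speed limit or range.

ROBOT

A 7-joint arm with a two-finger parallel gripper is mounted at the origin on the work surface. World frame = base frame: x ahead of the robot, y to its left, z up, the work surface at z = 0. Lengths are in m, angles in rad, forces in N, time in s.
With the tool pointing down it reaches from about 0.4 to 0.9 m from the base axis. Payload 5.6 kg.
Tool frame: the origin (TCP) lies at the very end of the fingers, on their centre line; the grasp point (between the pads) lies 19 mm behind it; y points along the fingers, z is the direction in which the jaws open and shut, and the axes are right-handed (so a half turn about y gives the same grasp; the last joint's range is limited). The gripper opens to 92 mm and grips with 3 to 60 N. Pads are 20 mm wide; open, the fingers measure 128 mm over their backs; the gripper's body (75 mm by 189 mm) begins 69 mm behind the grasp point.
Start: joints at [-1.196, 0.468, -0.012, 1.603, 0.006, 1.071, -0.056], TCP at [0.264, 0.594, 0.215] pointing down, gripper open.
Joint ranges: [-2.53, 2.53], [-0.31, 2.02], [-1.57, 1.55], [0.28, 2.44], [-1.29, 4.43], [0.15, 1.84], [-2.92, 2.92]. Speed limits (rad/s): [2.57, 2.57, 3.14, 3.14, 3.14, 3.14, 3.14].

INTERFACE

Orientations are given as a 3x3 rotation matrix whose columns are the frame's x, y, z axes.
In Python, from cell import telemetry, optics, r gives the robot as it stands.
- The arm moves only by the shell command python3 -m handwheel 'ROWS' [FORCE]. ROWS is JSON, a list of rows, each an object of numbers: "x", "y", "z": the shift along the tool's x, y, z in m; "ax", "ay", "az": the turn, a rotation vector about the tool's x, y, z in degrees; "grip": the opening, from -1 (shut) to 1 (fully open). A call has exactly 5 rows; each row shifts and turns the pose as measured when the row begins, along the tool's axes as they then stand; what a row does not reach is not made up. A row lasts 1/10 s, in which the tool goes at most 50 mm and 8.59 degrees, less where a joint would pass 70% of its speed; a pose out of reach is approached as far as the arm can. A call is refused whole if a number of a shift passes 0.05 or a number of a turn 8.59, either way. A call with a gripper value outside its range is refused whole. The fingers move at their own pace and stop on an object; FORCE is the grip in N (left out, the last holds). Time passes only in rows, so rows that do not move let the fingers close, or fill a call up. It gives the time, the measured TCP pose, the force and the opening at its end, in the units of the state.
- telemetry.get_state(): the state, without advancing time (a new reading comes with each control period).
- optics.grab_frame(name): name is "scene" or "top" or "wrist"; returns the picture (480x640x3 uint8, red, green, blue); there is no depth.
- optics.calibration(name): a dict with "intrinsics" (3x3 intrinsics, pixels), "xyz" and "orientation" of the camera in the world. Camera axes: x right, y down, z forward; pixel columns grow to the right and rows downward; lengths in m; the calibration is good to about 2 mm. The wrist camera is an equidistant fisheye: a pixel r from the principal point sees the ray r / f radians off the axis. A picture is of the moment at which its call begins: read the wrist's pose just before it. calibration takes no time and is no camera call; for the wrist camera it gives the pose at the moment of the call.
- r.job_done(): hands the job in, once; it reports no verdict.
The state is a dict: "t": time; "joint_pos": joint angles; "joint_vel": joint speeds; "tau": joint torques, N m; "ee_pos": TCP position; "tool_rot": TCP orientation; "contact_force": force on the tool from outside, world axes, zero at the start; "ft_torque": the same for the moment, N m; "gripper_width": opening from 0.0 (shut) to 1.0 (fully open).
Only numpy, scipy, OpenCV 4.12 (cv2) and the standard library are available. Lean on these libraries where they do the work, as an engineer would, in place of code of your own. Each camera call takes 0.05 s, during which the arm holds its last target. There are 200 camera calls.

## Working session

There is one attempt and no reset: what is moved stays moved. The work goes in short steps, Python scripts to look and compute and a shell command to move; the robot and the scene stay as the last step left them, time stands still between calls to the robot, and variables do not carry over. Pictures are saved under pics/ and viewed, about 8 in all and at most 12, crops included, and the job is handed in when it is done.

```bash
ls; mkdir -p pics; python3 - <<'E'
from cell import telemetry, optics, r
import cv2,numpy as np
np.set_printoptions(precision=4,suppress=True)
s=telemetry.get_state();print(s['t'],s['ee_pos'],s['tool_rot'],s['gripper_width'],s['contact_force'])
for n in ['scene','top']:
    c=optics.calibration(n);print(n,c)
    im=optics.grab_frame(n);cv2.imwrite(f'pics/{n}0.png',im[:,:,::-1])
E
```

```text
pics
0.0 [0.2636 0.5935 0.2136] [[ 0.914  -0.0006  0.4058]
 [-0.4058 -0.0016  0.914 ]
 [ 0.0001 -1.     -0.0018]] 0.99788469001667 [ 0.8615  0.5129 -0.4857]
scene {'intrinsics': array([[511.6004,   0.    , 325.2807],
       [  0.    , 511.6004, 245.0798],
       [  0.    ,   0.    ,   1.    ]]), 'xyz': array([1.1836, 0.4755, 0.7991]), 'orientation': array([[-0.6396,  0.4661, -0.6113],
       [ 0.7687,  0.3892, -0.5075],
       [ 0.0014, -0.7945, -0.6073]])}
top {'intrinsics': array([[614.5171,   0.    , 315.7747],
       [  0.    , 614.5171, 235.9759],
       [  0.    ,   0.    ,   1.    ]]), 'xyz': array([ 0.3523, -0.0925,  1.2787]), 'orientation': array([[ 0.0276, -0.9952,  0.0944],
       [-0.9994, -0.0294, -0.0185],
       [ 0.0212, -0.0938, -0.9954]])}
```

View pics/top0.png

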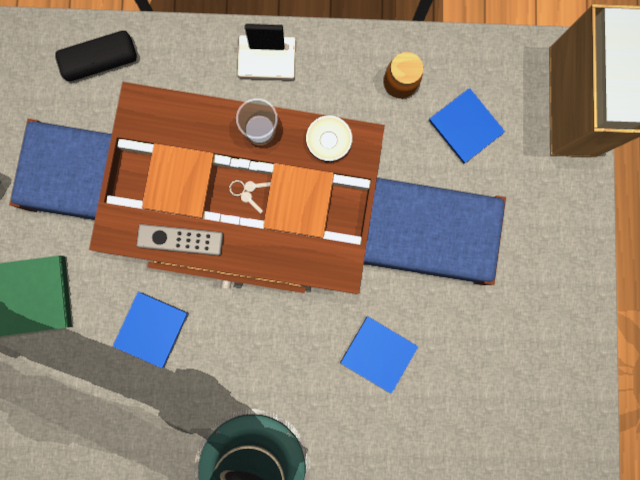

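View pics/scene0.png

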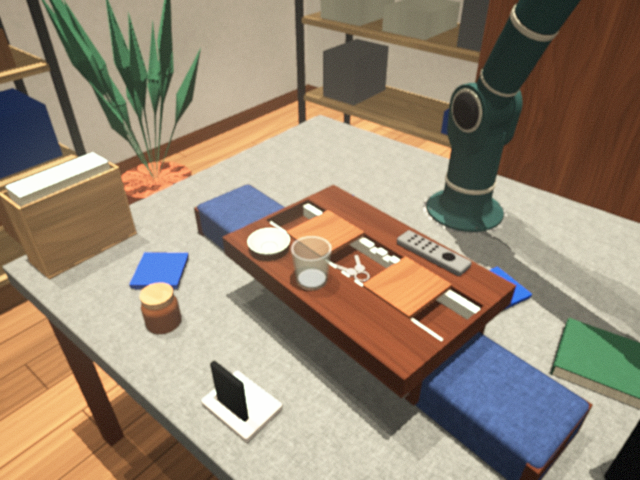

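The top view shows leaf_left at about (178,180) and leaf_right at about (300,200), both orange-brown, in the tray channel. The possible mix-ups are the blue squares at (466,125), (380,354) and (150,330), which are all flat on the table. The keyring is at (245,190), the remote at (180,240), the tumbler at (257,120) and the dish at (329,138). In the scene view the tray corners are near (333,187), (515,290), (405,380) and (225,240).

```bash
cat > h.py <<'E'
import cv2,numpy as np
from cell import telemetry, optics
np.set_printoptions(precision=4,suppress=True)
def ray(n,uv):
    c=optics.calibration(n);K=c['intrinsics'];d=np.linalg.inv(K)@[uv[0],uv[1],1]
    return np.array(c['xyz']),c['orientation']@d
def onz(n,uv,z):
    o,d=ray(n,uv);return o+d*(z-o[2])/d[2]
def tri(a,b):
    A=np.zeros((3,3));B=np.zeros(3);R=[]
    for n,uv in (('top',a),('scene',b)):
        o,d=ray(n,uv);d/=np.linalg.norm(d);P=np.eye(3)-np.outer(d,d);A+=P;B+=P@o;R.append((o,P))
    p=np.linalg.solve(A,B);return p,[np.linalg.norm(P@(p-o)) for o,P in R]
def leafmask(im):
    h=cv2.cvtColor(im,cv2.COLOR_RGB2HSV)
    m=cv2.inRange(h,(7,130,150),(20,255,255));return cv2.morphologyEx(m,cv2.MORPH_OPEN,np.ones((5,5)))
def quads(m,n,amin=1500):
    cs,_=cv2.findContours(m,cv2.RETR_EXTERNAL,cv2.CHAIN_APPROX_NONE)
    out=[]
    for c in sorted(cs,key=cv2.contourArea)[::-1][:n]:
        if cv2.contourArea(c)<amin: continue
        c=cv2.convexHull(c);
        q=cv2.approxPolyN(c,4,ensure_convex=True).reshape(-1,2);out.append((cv2.contourArea(c),q))
    return out
E
python3 - <<'E'
from h import *
for n in('top','scene'):
    im=cv2.imread(f'pics/{n}0.png')[:,:,::-1].copy()
    v=im[:,:,::-1].copy()
    m=leafmask(im);roi=np.zeros_like(m)
    if n=='top': roi[90:290,95:380]=255
    else: roi[195:330,250:470]=255
    for a,q in quads(m&roi,3,1000):
        print(n,'leaf',a,q.tolist());cv2.polylines(v,[q.astype(int)],True,(0,255,0),1)
    h=cv2.cvtColor(im,cv2.COLOR_RGB2HSV)
    t=cv2.inRange(h,(0,110,40),(20,255,255));roi[:]=0
    if n=='top': roi[75:300,80:395]=255
    else: roi[180:400,215:525]=255
    t=cv2.morphologyEx(t&roi,cv2.MORPH_OPEN,np.ones((5,5)))
    for a,q in quads(t,1): print(n,'tray',a,q.tolist());cv2.polylines(v,[q.astype(int)],True,(255,255,0),1)
    x=v[70:310,75:400] if n=='top' else v[170:410,200:525]
    globals()[n]=cv2.resize(x,None,fx=1.8 if 0 else 2.2,fy=2.2)[:, :]
    cv2.imwrite(f'pics/{n}1.png',globals()[n])
E
```

```text
top leaf 7933.5 [[213, 152], [200, 226], [85, 237], [130, 139]]
top leaf 3985.5 [[334, 172], [323, 237], [262, 228], [274, 162]]
top leaf 2678.5 [[365, 247], [362, 265], [225, 243], [221, 222]]
top tray 47775.5 [[384, 124], [357, 303], [87, 257], [122, 82]]
scene leaf 17565.5 [[486, 283], [421, 329], [302, 329], [271, 129]]
scene tray 30135.5 [[522, 288], [411, 406], [243, 268], [324, 180]]
```

View pics/top1.png

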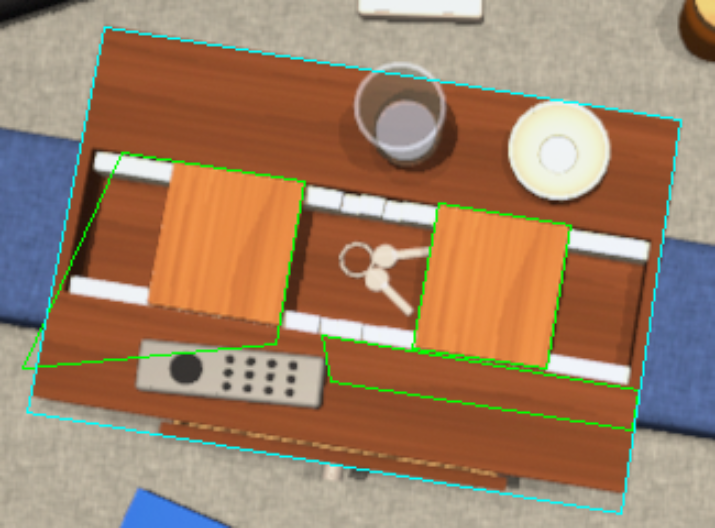

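View pics/scene1.png

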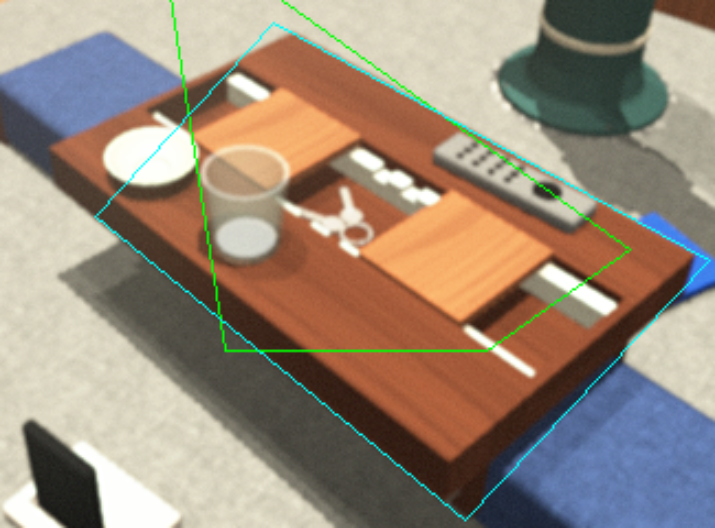

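Both crops confirm the choice: the leaves are orange wood in the channel. The loose mask bled into the tray, so I'll tighten it by brightness.

```bash
python3 - <<'E'
from h import *
P={}
for n in('top','scene'):
    im=cv2.imread(f'pics/{n}0.png')[:,:,::-1].copy()
    h=cv2.cvtColor(im,cv2.COLOR_RGB2HSV)
    pts=[(178,180),(300,200),(150,100)] if n=='top' else [(405,285),(327,232),(360,330)]
    print(n,[h[y,x].tolist() for x,y in pts])
    v=(h[pts[0][1],pts[0][0],2]*.5+.5*h[pts[2][1],pts[2][0],2])
    m=((h[:,:,2]>v)&(h[:,:,1]>110)&(h[:,:,0]<22)).astype(np.uint8)*255
    m=cv2.morphologyEx(m,cv2.MORPH_OPEN,np.ones((3,3)))
    nl,lab=cv2.connectedComponents(m)
    for k in (0,1):
        l=lab[pts[k][1],pts[k][0]];a,q=quads((lab==l).astype(np.uint8),1,500)[0]
        c=q.mean(0);q=np.array(sorted(q.tolist(),key=lambda p:np.arctan2(p[1]-c[1],p[0]-c[0])))
        print(n,k,a,q.tolist());P[n,k]=q
for k in (0,1):
    A=P['top',k];B=P['scene',k]
    W=np.array([onz('top',p,.14) for p in A]);V=np.array([onz('scene',p,.14) for p in B])
    for i,p in enumerate(A):
        j=np.argmin(np.linalg.norm(V-W[i],axis=1));print(k,p,B[j],*tri(p,B[j]))
# tray corners
for a,b in [((122.7,82.5),(200+2.2**-1*455,170+462/2.2)),((384.5,125),(200+51/2.2,170+148/2.2))]: print('tray',*tri(a,b))
E
```

```text
top [[13, 177, 233], [13, 178, 233], [10, 179, 154]]
top 0 3896.5 [[154, 143], [213, 153], [201, 217], [141, 207]]
top 1 3906.5 [[274, 163], [333, 172], [323, 237], [263, 227]]
scene [[15, 147, 247], [15, 143, 246], [9, 166, 177]]
scene 0 2656.0 [[361, 283], [406, 256], [451, 283], [408, 316]]
scene 1 1604.5 [[328, 209], [364, 231], [334, 249], [280, 234]]
0 [154 143] [408 316] [0.6178 0.1874 0.1739] [np.float64(0.0013151048781497763), np.float64(0.0013151048781498919)]
0 [213 153] [361 283] [0.6028 0.0781 0.1764] [np.float64(9.787393319650025e-05), np.float64(9.78739331965913e-05)]
0 [201 217] [406 256] [0.4839 0.0964 0.1761] [np.float64(0.0022192533484508975), np.float64(0.0022192533484508914)]
0 [141 207] [451 283] [0.4991 0.2038 0.1773] [np.float64(0.0013748097473173738), np.float64(0.0013748097473173107)]
1 [274 163] [334 249] [ 0.5769 -0.0233  0.1911] [np.float64(0.013293107481789496), np.float64(0.013293107481789457)]
1 [333 172] [280 234] [ 0.5788 -0.1445  0.1689] [np.float64(0.003862208049956173), np.float64(0.003862208049956108)]
1 [323 237] [328 209] [ 0.4542 -0.1247  0.1775] [np.float64(0.0017236683807040037), np.float64(0.0017236683807038955)]
1 [263 227] [364 231] [ 0.4691 -0.0158  0.1762] [np.float64(0.002086318801797941), np.float64(0.002086318801797874)]
tray [0.7298 0.2543 0.1683] [np.float64(0.00370189441950254), np.float64(0.0037018944195024144)]
tray [ 0.6655 -0.2326  0.1692] [np.float64(0.002586354071055545), np.float64(0.002586354071055765)]
```

```bash
python3 - <<'E'
from h import *
L=np.array([onz('top',p,.1763) for p in [[154,143],[213.5,153],[201.5,217.5],[141,207.5]]])
R=np.array([onz('top',p,.1763) for p in [[274,163],[333.5,172.5],[323.5,237.5],[263,227.5]]])
T=np.array([onz('top',p,.171) for p in [(122.7,82.5),(384.5,125)]])
y=(T[0]-T[1])[:2];print('traylen',np.linalg.norm(y));yy=y/np.linalg.norm(y)
# yaw also from leaves
for Q in(L,R):
    a=Q[0]+Q[3]-Q[1]-Q[2];b=Q[0]+Q[1]-Q[2]-Q[3];print('yaw y',np.degrees(np.arctan2(-a[0],a[1])),'x',np.degrees(np.arctan2(b[1],b[0])),Q.mean(0),np.linalg.norm(a)/2,np.linalg.norm(b)/2)
print('tray yaw',np.degrees(np.arctan2(-yy[0],yy[1])), 'dir between leaves',np.degrees(np.arctan2(-(L-R).mean(0)[0],(L-R).mean(0)[1])))
xx=np.array([yy[1],-yy[0]]);O=T[:,:2].mean(0)-.165*xx
# channel end corners (rails' ends) top crop px: midpoint check
for p in [(97,152),(650,240),(630,383),(70,290)]:
    w=onz('top',(75+p[0]/2.2,70+p[1]/2.2),.159)[:2]-O;print('rail corner',w@xx,w@yy)
for n,Q in(('L',L),('R',R)):
    for q in Q: w=q[:2]-O;print(n,w@xx,w@yy)
w=onz('top',(75+405/2.2,70+130/2.2),.171)[:2]-O;print('tumbler',w@xx,w@yy)
print('O',O,xx,yy)
for t in(.198,-.198):print(t,O+t*yy)
E
```

```text
traylen 0.48877568380721614
yaw y -7.793948060785008 x -8.02744078189915 [0.551  0.1398 0.1763] 0.10989267378238524 0.1199740355348468
yaw y -7.556592768213283 x -7.386818159473962 [ 0.5214 -0.08    0.1763] 0.11006641666075317 0.11996980311890987
tray yaw -7.499002110263533 dir between leaves -7.657385100588536
rail corner 0.06193054658320301 0.2350751454865395
rail corner 0.06315889874553995 -0.2348364564258804
rail corner -0.05879458787415937 -0.23640808795930324
rail corner -0.0565072772012227 0.23517162378606676
L 0.06158342798143434 0.16565202439676768
L 0.06090216356508885 0.05607929528698033
L -0.05895120546071213 0.05686731087639375
L -0.05850106870765097 0.16707701722394863
R 0.06051518939592822 -0.05540430363963915
R 0.06074493078232948 -0.165073412513235
R -0.05956501662576829 -0.165705562941408
R -0.05911400950774894 -0.055241949695755736
tumbler 0.11959168744989523 -0.017592187672803135
O [0.5352 0.0295] [ 0.9914 -0.1305] [0.1305 0.9914]
0.198 [0.561  0.2258]
-0.198 [ 0.5093 -0.1668]
```

```bash
python3 -m handwheel '[{"ay":8.2,"grip":-0.13},{"ay":8.2,"grip":-0.13},{"ay":8.2,"grip":-0.13},{"ay":8.2,"grip":-0.13},{"ay":8.2,"grip":-0.13}]' 10; python3 -m handwheel '[{"ay":8.2},{"ay":8.2},{"ay":8.2},{"ay":8.2},{"ay":0}]'; python3 - <<'E'
from h import *
s=telemetry.get_state();print(s['t'],s['ee_pos'],s['tool_rot'],s['gripper_width'],s['joint_pos'],s['contact_force'])
E
```

```text
0.1 [0.2636 0.5936 0.2137] [[ 0.914  -0.0005  0.4058]
 [-0.4058 -0.0015  0.914 ]
 [ 0.0001 -1.     -0.0016]] 1.000563832009744 [-1.196   0.4683 -0.0116  1.6035  0.006   1.0714 -0.0563] [ 0.8615 -0.2411 -0.5057]validation failed for argument at $[0]...
validation failed for argument at $[0]...
```

```bash
python3 -m handwheel '[{"x":0,"y":0,"z":0,"ax":0,"ay":8.2,"az":0,"grip":-0.13},{"x":0,"y":0,"z":0,"ax":0,"ay":8.2,"az":0,"grip":-0.13},{"x":0,"y":0,"z":0,"ax":0,"ay":8.2,"az":0,"grip":-0.13},{"x":0,"y":0,"z":0,"ax":0,"ay":8.2,"az":0,"grip":-0.13},{"x":0,"y":0,"z":0,"ax":0,"ay":8.2,"az":0,"grip":-0.13}]' 10
```

```text
t: 0.6
ee_pos: [0.2631, 0.5918, 0.2108]
tool_rot: [[0.399, -0.003, 0.917], [-0.917, -0.006, 0.399], [0.005, -1.0, -0.005]]
contact_force: [-0.4, -0.8, -0.5]
gripper_width: 0.586
```

```bash
python3 -m handwheel '[{"x":0,"y":0,"z":0,"ax":0,"ay":8.2,"az":0,"grip":-0.13},{"x":0,"y":0,"z":0,"ax":0,"ay":8.2,"az":0,"grip":-0.13},{"x":0,"y":0,"z":0,"ax":0,"ay":8.2,"az":0,"grip":-0.13},{"x":0,"y":0,"z":0,"ax":0,"ay":4,"az":0,"grip":-0.13},{"x":0,"y":0,"z":0,"ax":0,"ay":0,"az":0,"grip":-0.13}]' 10
cat >> h.py <<'E'
O=np.array([.5367,.0293]);yaw=np.radians(-7.6);xx=np.array([np.cos(yaw),np.sin(yaw)]);yy=np.array([-xx[1],xx[0]])
def st(tgt=None):
    s=telemetry.get_state();p=np.array(s['ee_pos']);R=np.array(s['tool_rot'])
    w=p[:2]-O;f=np.array(s['contact_force'])
    print('t %.2f tray xy mm %.1f %.1f z %.1f'%(s['t'],w@xx*1e3,w@yy*1e3,(p[2]-.125)*1e3),'F tray',f[:2]@xx,f[:2]@yy,f[2],'grip',round(s['gripper_width'],3))
    Rt=np.column_stack([np.r_[-yy,0],[0,0,-1],np.r_[xx,0]])
    print('fix rot deg (tool)',np.degrees(cv2.Rodrigues(R.T@Rt)[0].ravel()),'j',s['joint_pos'])
    if tgt is not None:
        g=np.r_[O+tgt[0]*xx+tgt[1]*yy,.125+tgt[2]];print('tool shift to tgt',R.T@(g-p))
E
python3 -c "
from h import *
st((0,.200,.085))"
```

```text
t: 1.1
ee_pos: [0.2622, 0.5902, 0.208]
tool_rot: [[-0.112, -0.005, 0.994], [-0.994, -0.012, -0.112], [0.012, -1.0, -0.003]]
contact_force: [-1.0, 0.0, 0.6]
gripper_width: 0.439
t 1.10 tray xy mm -346.3 519.7 z 83.0 F tray -0.9598768114407203 -0.08953891816951072 0.6169284250754838 grip 0.439
fix rot deg (tool) [0.176  1.1577 0.693 ] j [-1.3906  0.476   0.2563  1.6239 -0.1322  1.0714 -1.2091]
tool shift to tgt [0.3266 0.0009 0.3398]
```

```bash
python3 -m handwheel '[{"x":0.03,"y":-0.006,"z":0.03,"ax":0,"ay":1.1,"az":0.7,"grip":-0.13},{"x":0.03,"y":-0.004,"z":0.03,"ax":0,"ay":0,"az":0,"grip":-0.13},{"x":0.03,"y":-0.003,"z":0.03,"ax":0,"ay":0,"az":0,"grip":-0.13},{"x":0.03,"y":-0.002,"z":0.03,"ax":0,"ay":0,"az":0,"grip":-0.13},{"x":0.03,"y":-0.002,"z":0.03,"ax":0,"ay":0,"az":0,"grip":-0.13}]' 10
python3 -c "
from h import *
st((0,.200,.085))"
```

```text
t: 1.6
ee_pos: [0.3897, 0.4237, 0.2223]
tool_rot: [[-0.106, -0.007, 0.994], [-0.994, -0.0, -0.106], [0.001, -1.0, -0.007]]
contact_force: [0.3, -0.0, -0.1]
gripper_width: 0.433
t 1.60 tray xy mm -197.9 371.5 z 97.3 F tray 0.30391799173908407 0.030649801583050463 -0.14713772710041073 grip 0.433
fix rot deg (tool) [0.3884 1.5307 0.0597] j [-1.1362  0.3396  0.3177  1.796  -0.1274  1.0303 -0.8751]
tool shift to tgt [0.1767 0.0111 0.1933]
```

```bash
python3 -m handwheel '[{"x":0.034,"y":0,"z":0.036,"ax":0.3,"ay":1.5,"az":0,"grip":-0.13},{"x":0.034,"y":0,"z":0.036,"ax":0,"ay":0,"az":0,"grip":-0.13},{"x":0.034,"y":0,"z":0.036,"ax":0,"ay":0,"az":0,"grip":-0.13},{"x":0.034,"y":0,"z":0.036,"ax":0,"ay":0,"az":0,"grip":-0.13},{"x":0.034,"y":0,"z":0.036,"ax":0,"ay":0,"az":0,"grip":-0.13}]' 10
python3 -c "
from h import *
st((0,.200,.080))"
```

```text
t: 2.1
ee_pos: [0.5482, 0.2299, 0.2221]
tool_rot: [[-0.118, -0.002, 0.993], [-0.993, 0.001, -0.118], [-0.001, -1.0, -0.002]]
contact_force: [0.9, 0.0, -0.3]
gripper_width: 0.435
t 2.10 tray xy mm -15.2 200.4 z 97.1 F tray 0.9178413751286868 0.15323936443049657 -0.3116961337285416 grip 0.435
fix rot deg (tool) [ 0.1103  0.7969 -0.037 ] j [-0.7752  0.3777  0.4146  1.7583 -0.1746  1.0431 -0.4168]
tool shift to tgt [0.0006 0.0171 0.0152]
```

```bash
python3 -m handwheel '[{"x":0,"y":0.01,"z":0.010,"ax":0,"ay":0.8,"az":0,"grip":-0.13},{"x":0,"y":0.01,"z":0.006,"ax":0,"ay":0,"az":0,"grip":-0.13},{"x":0,"y":0.01,"z":0,"ax":0,"ay":0,"az":0,"grip":-0.13},{"x":0,"y":0.01,"z":0,"ax":0,"ay":0,"az":0,"grip":-0.13},{"x":0,"y":0,"z":0,"ax":0,"ay":0,"az":0,"grip":-0.13}]' 10
python3 -c "
from h import *
st((0,.200,.027))
im=optics.grab_frame('scene')[:,:,::-1]
w=optics.grab_frame('wrist')[:,:,::-1]
a=cv2.resize(im[170:400,260:540],(400,329));b=cv2.resize(w,(400,300))
cv2.imwrite('pics/c2.png',np.vstack([a,b])[:600])"
```

```text
t: 2.6
ee_pos: [0.5665, 0.2221, 0.1784]
tool_rot: [[-0.136, -0.003, 0.991], [-0.991, -0.002, -0.136], [0.002, -1.0, -0.002]]
contact_force: [-1.3, 0.6, -0.3]
gripper_width: 0.434
t 2.60 tray xy mm 4.0 195.1 z 53.4 F tray -1.3515055313129514 0.4098928058881054 -0.31256291266226094 grip 0.434
fix rot deg (tool) [ 0.137  -0.2008  0.1252] j [-0.7381  0.4521  0.4078  1.7619 -0.2101  0.9739 -0.3838]
tool shift to tgt [-0.005   0.0264 -0.004 ]
```

View pics/c2.png

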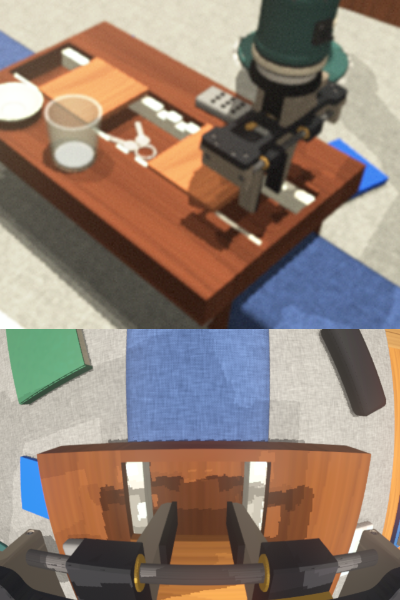

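The crop shows the fingers over the open well outside leaf_left. In the wrist view they sit between the two white rails, with the leaf edge just inward. I'll centre them and go down.

```bash
python3 -m handwheel '[{"x":-0.005,"y":0,"z":-0.004,"ax":0,"ay":0,"az":0,"grip":-0.13},{"x":0,"y":0.008,"z":0,"ax":0,"ay":0,"az":0,"grip":-0.13},{"x":0,"y":0.008,"z":0,"ax":0,"ay":0,"az":0,"grip":-0.13},{"x":0,"y":0.008,"z":0,"ax":0,"ay":0,"az":0,"grip":-0.13},{"x":0,"y":0,"z":0,"ax":0,"ay":0,"az":0,"grip":-0.13}]' 10
python3 -c "
from h import *
st((0,.178,.025))"
```

```text
t: 3.2
ee_pos: [0.5631, 0.2313, 0.1553]
tool_rot: [[-0.131, 0.001, 0.991], [-0.991, 0.001, -0.131], [-0.002, -1.0, 0.001]]
contact_force: [-0.2, 0.9, -0.4]
gripper_width: 0.435
t 3.20 tray xy mm -0.5 203.7 z 30.3 F tray -0.28746153124029794 0.891516723693382 -0.40070051883946795 grip 0.435
fix rot deg (tool) [-0.0567  0.0497 -0.087 ] j [-0.7434  0.477   0.3952  1.7828 -0.2243  0.9244 -0.384 ]
tool shift to tgt [0.0257 0.0053 0.0005]
```

```bash
python3 -m handwheel '[{"x":0.005,"y":0.003,"z":0,"ax":0,"ay":0,"az":0,"grip":-0.13},{"x":0.005,"y":0.002,"z":0,"ax":0,"ay":0,"az":0,"grip":-0.13},{"x":0.005,"y":0,"z":0,"ax":0,"ay":0,"az":0,"grip":-0.13},{"x":0.004,"y":0,"z":0,"ax":0,"ay":0,"az":0,"grip":-0.13},{"x":0.003,"y":0,"z":0,"ax":0,"ay":0,"az":0,"grip":-0.13}]' 10; python3 -c "
from h import *
st((0,.178,.025))"
python3 -m handwheel '[{"x":0.003,"y":0,"z":0,"ax":0,"ay":0,"az":0,"grip":-0.13},{"x":0.003,"y":0,"z":0,"ax":0,"ay":0,"az":0,"grip":-0.13},{"x":0.003,"y":0,"z":0,"ax":0,"ay":0,"az":0,"grip":-0.13},{"x":0.003,"y":0,"z":0,"ax":0,"ay":0,"az":0,"grip":-0.13},{"x":0.003,"y":0,"z":0,"ax":0,"ay":0,"az":0,"grip":-0.13}]' 10; python3 -c "
from h import *
st((0,.123,.025))"
```

```text
t: 3.7
ee_pos: [0.5604, 0.2067, 0.1498]
tool_rot: [[-0.133, 0.001, 0.991], [-0.991, 0.001, -0.133], [-0.001, -1.0, 0.001]]
contact_force: [0.1, -0.4, 0.1]
gripper_width: 0.433
t 3.70 tray xy mm 0.0 179.0 z 24.8 F tray 0.16433391671922357 -0.41884584056063345 0.09890309146453696 grip 0.433
fix rot deg (tool) [-0.0719 -0.0309 -0.0586] j [-0.7147  0.4661  0.3989  1.8156 -0.2246  0.9027 -0.3475]
tool shift to tgt [ 0.001  -0.0002 -0.    ]
t: 4.2
ee_pos: [0.5585, 0.1918, 0.1503]
tool_rot: [[-0.132, 0.003, 0.991], [-0.991, 0.003, -0.132], [-0.003, -1.0, 0.002]]
contact_force: [-0.2, 1.7, -1.3]
gripper_width: 0.437
t 4.20 tray xy mm 0.1 164.0 z 25.3 F tray -0.46874137653269404 1.6711520264410817 -1.3242549433298643 grip 0.437
fix rot deg (tool) [-0.1216  0.0044 -0.1858] j [-0.6967  0.4538  0.4017  1.8337 -0.224   0.8949 -0.3236]
tool shift to tgt [ 0.041   0.0002 -0.0001]
```

```bash
python3 -m handwheel '[{"x":0.003,"y":0,"z":0,"ax":0,"ay":0,"az":0,"grip":-0.13},{"x":0.003,"y":0,"z":0,"ax":0,"ay":0,"az":0,"grip":-0.13},{"x":0.003,"y":0,"z":0,"ax":0,"ay":0,"az":0,"grip":-0.13},{"x":0.003,"y":0,"z":0,"ax":0,"ay":0,"az":0,"grip":-0.13},{"x":0.003,"y":0,"z":0,"ax":0,"ay":0,"az":0,"grip":-0.13}]' 10; python3 -m handwheel '[{"x":0.003,"y":0,"z":0,"ax":0,"ay":0,"az":0,"grip":-0.13},{"x":0.003,"y":0,"z":0,"ax":0,"ay":0,"az":0,"grip":-0.13},{"x":0.003,"y":0,"z":0,"ax":0,"ay":0,"az":0,"grip":-0.13},{"x":0.003,"y":0,"z":0,"ax":0,"ay":0,"az":0,"grip":-0.13},{"x":0.003,"y":0,"z":0,"ax":0,"ay":0,"az":0,"grip":-0.13}]' 10; python3 -c "
from h import *
st((0,.123,.025))"
```

```text
t: 4.7
ee_pos: [0.5563, 0.1761, 0.1503]
tool_rot: [[-0.132, 0.003, 0.991], [-0.991, 0.003, -0.132], [-0.004, -1.0, 0.002]]
contact_force: [0.4, 1.2, 0.1]
gripper_width: 0.435
t: 5.2
ee_pos: [0.5541, 0.1598, 0.1503]
tool_rot: [[-0.132, 0.003, 0.991], [-0.991, 0.003, -0.132], [-0.004, -1.0, 0.002]]
contact_force: [0.7, 0.4, -0.5]
gripper_width: 0.434
t 5.20 tray xy mm 0.0 131.7 z 25.3 F tray 0.5969192408267007 0.46901016819640684 -0.5401019530888216 grip 0.434
fix rot deg (tool) [-0.1249  0.0275 -0.2106] j [-0.6581  0.4323  0.4092  1.8679 -0.2209  0.8818 -0.2739]
tool shift to tgt [ 0.0087  0.0003 -0.    ]
```

Near home now, so I'll go slower, at 20 mm/s.

```bash
python3 -m handwheel '[{"x":0.002,"y":0,"z":0,"ax":0,"ay":0,"az":0,"grip":-0.13},{"x":0.002,"y":0,"z":0,"ax":0,"ay":0,"az":0,"grip":-0.13},{"x":0.002,"y":0,"z":0,"ax":0,"ay":0,"az":0,"grip":-0.13},{"x":0.001,"y":0,"z":0,"ax":0,"ay":0,"az":0,"grip":-0.13},{"x":0.001,"y":0,"z":0,"ax":0,"ay":0,"az":0,"grip":-0.13}]' 10;  python3 -c "
from h import *
st((0,.123,.025))"
```

```text
t: 5.7
ee_pos: [0.5531, 0.151, 0.1503]
tool_rot: [[-0.132, 0.003, 0.991], [-0.991, 0.004, -0.132], [-0.004, -1.0, 0.002]]
contact_force: [0.1, 4.0, -0.9]
gripper_width: 0.434
t 5.70 tray xy mm 0.1 122.8 z 25.3 F tray -0.46505666953336844 3.9792748191203073 -0.9168977246761846 grip 0.434
fix rot deg (tool) [-0.1348 -0.0019 -0.2254] j [-0.647   0.4268  0.4115  1.8765 -0.2204  0.8785 -0.2601]
tool shift to tgt [-0.0002  0.0003 -0.0001]
```

```bash
python3 -m handwheel '[{"x":0.001,"y":0,"z":0,"ax":0,"ay":0,"az":0,"grip":-0.13},{"x":0.001,"y":0,"z":0,"ax":0,"ay":0,"az":0,"grip":-0.13},{"x":0.001,"y":0,"z":0,"ax":0,"ay":0,"az":0,"grip":-0.13},{"x":0.0,"y":0,"z":0,"ax":0,"ay":0,"az":0,"grip":-0.13},{"x":0.0,"y":0,"z":0,"ax":0,"ay":0,"az":0,"grip":-0.13}]' 10;  python3 -c "
from h import *
st((0,.123,.025))
im=optics.grab_frame('scene')[:,:,::-1]
w=optics.grab_frame('top')[:,:,::-1]
cv2.imwrite('pics/c3.png',np.vstack([cv2.resize(im[190:350,290:500],(630,480),interpolation=cv2.INTER_CUBIC)]))"
```

```text
t: 6.2
ee_pos: [0.5531, 0.151, 0.1505]
tool_rot: [[-0.13, 0.004, 0.991], [-0.991, 0.007, -0.13], [-0.008, -1.0, 0.004]]
contact_force: [1.7, 3.0, -0.5]
gripper_width: 0.433
t 6.20 tray xy mm 0.1 122.8 z 25.5 F tray 1.3104938046220538 3.210869843584311 -0.5210457443662602 grip 0.433
fix rot deg (tool) [-0.2013  0.112  -0.4361] j [-0.6444  0.4251  0.4098  1.8783 -0.2231  0.8758 -0.2551]
tool shift to tgt [-0.0002  0.0005 -0.0001]
```

View pics/c3.png

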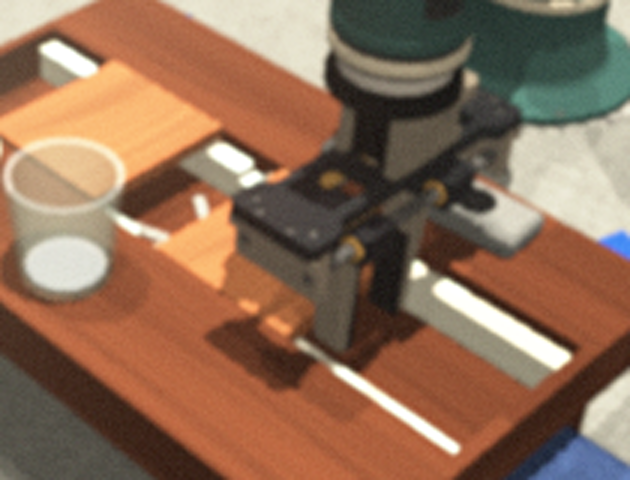

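The leaf stopped dead at its home position: the TCP is at y 122.8 and the leaf end at about 113. I'll back off, lift and check that it lies flush.

```bash
python3 -m handwheel '[{"x":-0.004,"y":0,"z":0,"ax":0,"ay":0,"az":0,"grip":-0.13},{"x":-0.015,"y":0,"z":0,"ax":0,"ay":0,"az":0,"grip":-0.13},{"x":-0.015,"y":-0.002,"z":0,"ax":0,"ay":0,"az":0,"grip":-0.13},{"x":0,"y":-0.03,"z":0,"ax":0,"ay":0,"az":0,"grip":-0.13},{"x":0,"y":-0.03,"z":0,"ax":0,"ay":0,"az":0,"grip":-0.13}]' 10
python3 -c "
from h import *
st((0,-.2,.09))
im=optics.grab_frame('scene')[:,:,::-1]
w=optics.grab_frame('wrist')[:,:,::-1]
a=cv2.resize(im[190:350,290:500],(525,400),interpolation=cv2.INTER_CUBIC);b=w[300:480,60:585]
cv2.imwrite('pics/c4.png',np.vstack([a,b]))"
```

```text
t: 6.8
ee_pos: [0.5549, 0.185, 0.2101]
tool_rot: [[-0.131, -0.005, 0.991], [-0.991, -0.002, -0.131], [0.002, -1.0, -0.005]]
contact_force: [1.2, -0.8, -0.5]
gripper_width: 0.435
t 6.80 tray xy mm -2.6 156.7 z 85.1 F tray 1.3031096878059212 -0.6819384055900809 -0.48260630274690064 grip 0.435
fix rot deg (tool) [0.2724 0.0845 0.1243] j [-0.7133  0.3775  0.4268  1.7909 -0.1805  1.017  -0.3481]
tool shift to tgt [ 0.3568 -0.0041  0.002 ]
```

View pics/c4.png

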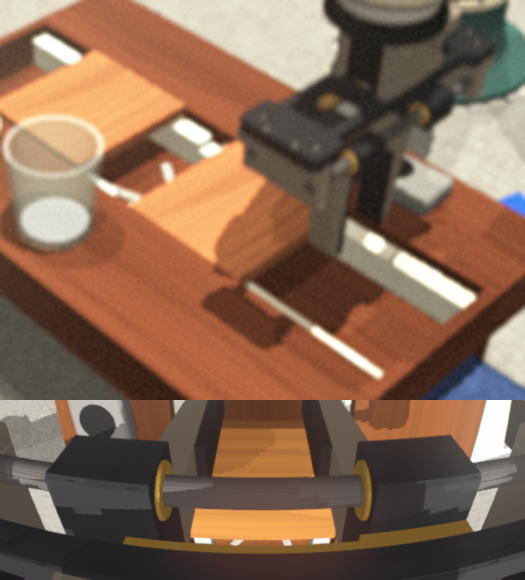

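```bash
python3 -m handwheel '[{"x":0.045,"y":-0.006,"z":0.001,"ax":0,"ay":0,"az":0,"grip":-0.13},{"x":0.045,"y":-0.002,"z":0.001,"ax":0,"ay":0,"az":0,"grip":-0.13},{"x":0.045,"y":0,"z":0,"ax":0,"ay":0,"az":0,"grip":-0.13},{"x":0.045,"y":0,"z":0,"ax":0,"ay":0,"az":0,"grip":-0.13},{"x":0.045,"y":0,"z":0,"ax":0,"ay":0,"az":0,"grip":-0.13}]' 10
python3 -c "
from h import *
st((0,-.2,.08))"
```

```text
t: 7.4
ee_pos: [0.5317, -0.0316, 0.219]
tool_rot: [[-0.11, 0.002, 0.994], [-0.994, 0.004, -0.11], [-0.004, -1.0, 0.002]]
contact_force: [0.9, -1.2, -0.3]
gripper_width: 0.437
t 7.40 tray xy mm 3.1 -61.0 z 94.0 F tray 1.0577605667235088 -1.0646590091989072 -0.3442709156520383 grip 0.437
fix rot deg (tool) [-0.085   1.2992 -0.2146] j [-0.4328  0.2757  0.5164  1.9147 -0.1659  0.9903  0.0486]
tool shift to tgt [ 0.1389  0.0135 -0.0063]
```

```bash
python3 -m handwheel '[{"x":0.045,"y":0,"z":-0.001,"ax":0,"ay":1,"az":-0.2,"grip":-0.13},{"x":0.045,"y":0,"z":-0.001,"ax":0,"ay":0.2,"az":0,"grip":-0.13},{"x":0.042,"y":0,"z":0,"ax":0,"ay":0,"az":0,"grip":-0.13},{"x":0.012,"y":0.004,"z":0,"ax":0,"ay":0,"az":0,"grip":-0.13},{"x":0,"y":0.004,"z":0,"ax":0,"ay":0,"az":0,"grip":-0.13}]' 10
python3 -c "
from h import *
st((0,-.2,.027))"
```

```text
t: 7.9
ee_pos: [0.5095, -0.1845, 0.2094]
tool_rot: [[-0.139, -0.0, 0.99], [-0.99, -0.004, -0.139], [0.004, -1.0, 0.0]]
contact_force: [0.2, -0.6, 0.9]
gripper_width: 0.437
t 7.90 tray xy mm 1.3 -215.6 z 84.4 F tray 0.3108179157057238 -0.5374771683010816 0.8875822124802059 grip 0.437
fix rot deg (tool) [-0.0084 -0.3839  0.2404] j [-0.1979  0.3139  0.587   1.9061 -0.2025  0.98    0.3406]
tool shift to tgt [-0.0158  0.0574 -0.0014]
```

```bash
python3 -m handwheel '[{"x":-0.013,"y":0,"z":-0.001,"ax":0,"ay":-0.4,"az":0.2,"grip":-0.13},{"x":0,"y":0.008,"z":0,"ax":0,"ay":0,"az":0,"grip":-0.13},{"x":0,"y":0.008,"z":0,"ax":0,"ay":0,"az":0,"grip":-0.13},{"x":0,"y":0.008,"z":0,"ax":0,"ay":0,"az":0,"grip":-0.13},{"x":0,"y":0,"z":0,"ax":0,"ay":0,"az":0,"grip":-0.13}]' 10
python3 -c "
from h import *
st((0,-.2,.027))
im=optics.grab_frame('scene')[:,:,::-1]
w=optics.grab_frame('wrist')[:,:,::-1]
t=optics.grab_frame('top')[:,:,::-1]
a=cv2.resize(im[180:350,260:480],(440,340),interpolation=cv2.INTER_CUBIC);b=cv2.resize(w[:,100:540],(360,340))
c=cv2.resize(t[130:250,100:380],(600,257),interpolation=cv2.INTER_CUBIC)
c=np.hstack([c,np.zeros((257,200,3),np.uint8)])
cv2.imwrite('pics/c5.png',np.vstack([np.hstack([a,b]),c]))"
```

```text
t: 8.4
ee_pos: [0.511, -0.1634, 0.1812]
tool_rot: [[-0.122, -0.004, 0.992], [-0.992, 0.002, -0.122], [-0.001, -1.0, -0.004]]
contact_force: [-0.3, -0.2, 0.3]
gripper_width: 0.438
t 8.40 tray xy mm 0.0 -194.4 z 56.2 F tray -0.28920993242782117 -0.2708081205234575 0.31910656328751286 grip 0.438
fix rot deg (tool) [ 0.2239  0.5763 -0.0722] j [-0.2119  0.3432  0.5634  1.9399 -0.2276  0.925   0.3414]
tool shift to tgt [0.0056 0.0292 0.    ]
```

View pics/c5.png

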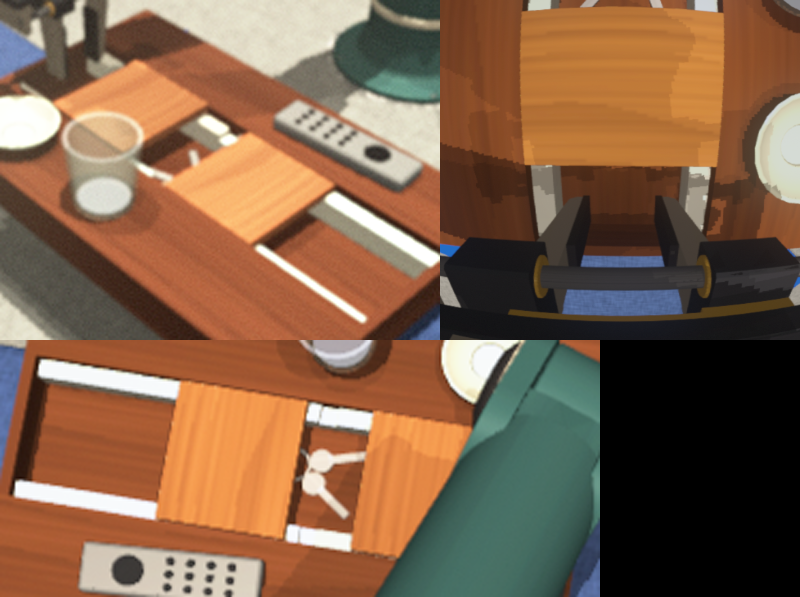

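Leaf_left looks flush and covers its notches. The fingers are over the open well outside leaf_right, between the rails and clear of the leaf edge. I'll go down.

```bash
python3 -m handwheel '[{"x":0.002,"y":0.008,"z":0,"ax":0,"ay":0.5,"az":0,"grip":-0.13},{"x":0.002,"y":0.008,"z":0,"ax":0,"ay":0,"az":0,"grip":-0.13},{"x":0,"y":0.008,"z":0,"ax":0,"ay":0,"az":0,"grip":-0.13},{"x":0,"y":0.006,"z":0,"ax":0,"ay":0,"az":0,"grip":-0.13},{"x":0,"y":0,"z":0,"ax":0,"ay":0,"az":0,"grip":-0.13}]' 10
python3 -c "
from h import *
st((0,-.178,.025))"
```

```text
t: 9.05
ee_pos: [0.5114, -0.1696, 0.1506]
tool_rot: [[-0.134, -0.0, 0.991], [-0.991, 0.001, -0.134], [-0.001, -1.0, -0.0]]
contact_force: [-0.4, 0.7, 0.6]
gripper_width: 0.436
t 9.05 tray xy mm 1.2 -200.5 z 25.6 F tray -0.5296374346926324 0.6570576114789741 0.6258336365199999 grip 0.436
fix rot deg (tool) [ 0.013  -0.1174 -0.0427] j [-0.1845  0.3892  0.5494  1.9621 -0.2652  0.861   0.3715]
tool shift to tgt [-0.0225  0.0006 -0.0012]
```

```bash
python3 -m handwheel '[{"x":-0.005,"y":0,"z":-0.001,"ax":0,"ay":0,"az":0,"grip":-0.13},{"x":-0.005,"y":0,"z":0,"ax":0,"ay":0,"az":0,"grip":-0.13},{"x":-0.005,"y":0,"z":0,"ax":0,"ay":0,"az":0,"grip":-0.13},{"x":-0.004,"y":0,"z":0,"ax":0,"ay":0,"az":0,"grip":-0.13},{"x":-0.003,"y":0,"z":0,"ax":0,"ay":0,"az":0,"grip":-0.13}]' 10
python3 -m handwheel '[{"x":-0.003,"y":0,"z":0,"ax":0,"ay":0,"az":0,"grip":-0.13},{"x":-0.003,"y":0,"z":0,"ax":0,"ay":0,"az":0,"grip":-0.13},{"x":-0.003,"y":0,"z":0,"ax":0,"ay":0,"az":0,"grip":-0.13},{"x":-0.003,"y":0,"z":0,"ax":0,"ay":0,"az":0,"grip":-0.13},{"x":-0.003,"y":0,"z":0,"ax":0,"ay":0,"az":0,"grip":-0.13}]' 10; python3 -c "
from h import *
st((0,-.123,.025))"
```

```text
t: 9.55
ee_pos: [0.5139, -0.1458, 0.151]
tool_rot: [[-0.134, 0.001, 0.991], [-0.991, 0.001, -0.134], [-0.001, -1.0, 0.001]]
contact_force: [-0.0, -1.1, 0.3]
gripper_width: 0.434
t: 10.05
ee_pos: [0.516, -0.1306, 0.1512]
tool_rot: [[-0.135, 0.001, 0.991], [-0.991, -0.001, -0.135], [0.0, -1.0, 0.001]]
contact_force: [-0.3, -0.8, -0.8]
gripper_width: 0.436
t 10.05 tray xy mm 0.6 -161.2 z 26.2 F tray -0.14689735139847906 -0.8491942308218365 -0.7943997437275581 grip 0.436
fix rot deg (tool) [-0.0684 -0.1357  0.023 ] j [-0.2564  0.3752  0.5428  1.9777 -0.2536  0.8535  0.2886]
tool shift to tgt [-0.0382  0.0012 -0.0007]
```

```bash
python3 -m handwheel '[{"x":-0.003,"y":0.001,"z":0,"ax":0,"ay":0,"az":0,"grip":-0.13},{"x":-0.003,"y":0,"z":0,"ax":0,"ay":0,"az":0,"grip":-0.13},{"x":-0.003,"y":0,"z":0,"ax":0,"ay":0,"az":0,"grip":-0.13},{"x":-0.003,"y":0,"z":0,"ax":0,"ay":0,"az":0,"grip":-0.13},{"x":-0.003,"y":0,"z":0,"ax":0,"ay":0,"az":0,"grip":-0.13}]' 10
python3 -m handwheel '[{"x":-0.003,"y":0,"z":0,"ax":0,"ay":0,"az":0,"grip":-0.13},{"x":-0.003,"y":0,"z":0,"ax":0,"ay":0,"az":0,"grip":-0.13},{"x":-0.003,"y":0,"z":0,"ax":0,"ay":0,"az":0,"grip":-0.13},{"x":-0.002,"y":0,"z":0,"ax":0,"ay":0,"az":0,"grip":-0.13},{"x":-0.002,"y":0,"z":0,"ax":0,"ay":0,"az":0,"grip":-0.13}]' 10; python3 -c "
from h import *
st((0,-.123,.025))"
```

```text
t: 10.55
ee_pos: [0.5184, -0.1152, 0.1504]
tool_rot: [[-0.135, 0.002, 0.991], [-0.991, -0.001, -0.135], [0.001, -1.0, 0.002]]
contact_force: [0.8, -1.5, 0.4]
gripper_width: 0.435
t: 11.05
ee_pos: [0.5203, -0.1009, 0.1504]
tool_rot: [[-0.135, 0.002, 0.991], [-0.991, -0.001, -0.135], [0.001, -1.0, 0.002]]
contact_force: [-0.2, -1.2, 0.9]
gripper_width: 0.433
t 11.05 tray xy mm 1.0 -131.3 z 25.4 F tray -0.058216991187993054 -1.2547526357665806 0.8507782631404718 grip 0.433
fix rot deg (tool) [-0.1042 -0.1594  0.0594] j [-0.3087  0.3712  0.5356  1.9838 -0.2481  0.8484  0.2267]
tool shift to tgt [-0.0083  0.0004 -0.001 ]
```

```bash
python3 -m handwheel '[{"x":-0.002,"y":0,"z":0,"ax":0,"ay":0,"az":0,"grip":-0.13},{"x":-0.002,"y":0,"z":0,"ax":0,"ay":0,"az":0,"grip":-0.13},{"x":-0.002,"y":0,"z":0,"ax":0,"ay":0,"az":0,"grip":-0.13},{"x":-0.001,"y":0,"z":0,"ax":0,"ay":0,"az":0,"grip":-0.13},{"x":-0.001,"y":0,"z":0,"ax":0,"ay":0,"az":0,"grip":-0.13}]' 10
python3 -c "
from h import *
st((0,-.123,.025))"
python3 -m handwheel '[{"x":-0.001,"y":0,"z":0,"ax":0,"ay":0,"az":0,"grip":-0.13},{"x":-0.001,"y":0,"z":0,"ax":0,"ay":0,"az":0,"grip":-0.13},{"x":-0.001,"y":0,"z":0,"ax":0,"ay":0,"az":0,"grip":-0.13},{"x":0,"y":0,"z":0,"ax":0,"ay":0,"az":0,"grip":-0.13},{"x":0,"y":0,"z":0,"ax":0,"ay":0,"az":0,"grip":-0.13}]' 10
python3 -c "
from h import *
st((0,-.123,.025))"
```

```text
t: 11.55
ee_pos: [0.5214, -0.0922, 0.1503]
tool_rot: [[-0.135, 0.002, 0.991], [-0.991, -0.001, -0.135], [0.001, -1.0, 0.002]]
contact_force: [-0.3, -1.5, 0.2]
gripper_width: 0.435
t 11.55 tray xy mm 0.9 -122.4 z 25.3 F tray -0.07362581847008828 -1.5036303425170574 0.23535762416751416 grip 0.435
fix rot deg (tool) [-0.0963 -0.1598  0.0509] j [-0.3237  0.3702  0.5334  1.9847 -0.2467  0.8479  0.2088]
tool shift to tgt [ 0.0006  0.0003 -0.0009]
t: 12.05
ee_pos: [0.5218, -0.0893, 0.1503]
tool_rot: [[-0.135, 0.002, 0.991], [-0.991, -0.002, -0.135], [0.001, -1.0, 0.002]]
contact_force: [-1.3, -1.2, 0.4]
gripper_width: 0.435
t 12.05 tray xy mm 0.9 -119.5 z 25.3 F tray -1.175386017840101 -1.3387422156984143 0.4156844943408743 grip 0.435
fix rot deg (tool) [-0.1002 -0.1633  0.0806] j [-0.3292  0.3699  0.5329  1.9849 -0.2457  0.8476  0.2021]
tool shift to tgt [ 0.0035  0.0003 -0.0009]
```

```bash
python3 -m handwheel '[{"x":-0.001,"y":0,"z":0,"ax":0,"ay":0,"az":0,"grip":-0.13},{"x":-0.001,"y":0,"z":0,"ax":0,"ay":0,"az":0,"grip":-0.13},{"x":0,"y":0,"z":0,"ax":0,"ay":0,"az":0,"grip":-0.13},{"x":0,"y":0,"z":0,"ax":0,"ay":0,"az":0,"grip":-0.13},{"x":0,"y":0,"z":0,"ax":0,"ay":0,"az":0,"grip":-0.13}]' 10
python3 -c "
from h import *
st((0,-.123,.025))"
```

```text
t: 12.55
ee_pos: [0.5219, -0.0892, 0.1504]
tool_rot: [[-0.136, 0.002, 0.991], [-0.991, -0.004, -0.136], [0.004, -1.0, 0.002]]
contact_force: [-0.0, -3.2, 0.9]
gripper_width: 0.435
t 12.55 tray xy mm 1.0 -119.5 z 25.4 F tray 0.3747478024696894 -3.1317815098455406 0.9185402217152858 grip 0.435
fix rot deg (tool) [-0.1176 -0.23    0.2176] j [-0.3318  0.3699  0.5341  1.9852 -0.2431  0.8469  0.1979]
tool shift to tgt [ 0.0035  0.0004 -0.0009]
```

It stopped dead at -119.5 with the force rising to 3 N. I'll back off, lift and move clear.

```bash
python3 -m handwheel '[{"x":0.004,"y":0,"z":0,"ax":0,"ay":0,"az":0,"grip":-0.13},{"x":0.015,"y":0,"z":0,"ax":0,"ay":0,"az":0,"grip":-0.13},{"x":0.015,"y":-0.002,"z":0,"ax":0,"ay":0,"az":0,"grip":-0.13},{"x":0,"y":-0.03,"z":0,"ax":0,"ay":0,"az":0,"grip":-0.13},{"x":0,"y":-0.03,"z":0,"ax":0,"ay":0,"az":0,"grip":-0.13}]' 10
python3 -m handwheel '[{"x":0.02,"y":-0.03,"z":0,"ax":0,"ay":0,"az":0,"grip":-0.13},{"x":0.04,"y":-0.02,"z":0,"ax":0,"ay":0,"az":0,"grip":-0.13},{"x":0.045,"y":0,"z":0,"ax":0,"ay":0,"az":0,"grip":-0.13},{"x":0.045,"y":0,"z":0,"ax":0,"ay":0,"az":0,"grip":-0.13},{"x":0.045,"y":0,"z":0,"ax":0,"ay":0,"az":0,"grip":-0.13}]' 10
python3 -m handwheel '[{"x":0.045,"y":0,"z":0,"ax":0,"ay":0,"az":0,"grip":-0.13},{"x":0.045,"y":0,"z":0,"ax":0,"ay":0,"az":0,"grip":-0.13},{"x":0.03,"y":0,"z":0,"ax":0,"ay":0,"az":0,"grip":-0.13},{"x":0,"y":0,"z":0,"ax":0,"ay":0,"az":0,"grip":-0.13},{"x":0,"y":0,"z":0,"ax":0,"ay":0,"az":0,"grip":-0.13}]' 10
python3 - <<'E'
from h import *
st()
F={n:optics.grab_frame(n) for n in('scene','top')}
P={}
for n,im in F.items():
    cv2.imwrite(f'pics/{n}9.png',im[:,:,::-1]);h=cv2.cvtColor(im,cv2.COLOR_RGB2HSV)
    v=193 if n=='top' else 212
    m=((h[:,:,2]>v)&(h[:,:,1]>110)&(h[:,:,0]<22)).astype(np.uint8)*255
    m=cv2.morphologyEx(m,cv2.MORPH_OPEN,np.ones((3,3)));roi=np.zeros_like(m)
    if n=='top': roi[130:260,100:370]=255
    else: roi[195:330,270:470]=255
    for a,q in quads(m&roi,2,500):
        print(n,a,q.tolist());
        if n=='top':
            for p in q: w=onz('top',p,.171)[:2]-O;print('   tray',w@xx,w@yy)
a=cv2.resize(F['scene'][190:350,250:480],(690,480),interpolation=cv2.INTER_CUBIC)
cv2.imwrite('pics/c6.png',a[:,:,::-1])
cv2.imwrite('pics/c7.png',cv2.resize(F['top'][70:310,75:400],None,fx=2.2,fy=2.2,interpolation=cv2.INTER_CUBIC)[:,:,::-1])
E
```

```text
t: 13.05
ee_pos: [0.5146, -0.1206, 0.2102]
tool_rot: [[-0.134, -0.007, 0.991], [-0.991, 0.002, -0.134], [-0.001, -1.0, -0.008]]
contact_force: [1.3, 0.5, 0.2]
gripper_width: 0.433
t: 13.55
ee_pos: [0.494, -0.3129, 0.2672]
tool_rot: [[-0.118, 0.004, 0.993], [-0.993, 0.008, -0.119], [-0.008, -1.0, 0.003]]
contact_force: [1.1, 0.2, -1.0]
gripper_width: 0.44
t: 14.05
ee_pos: [0.4749, -0.4437, 0.2665]
tool_rot: [[-0.128, 0.006, 0.992], [-0.992, 0.008, -0.128], [-0.009, -1.0, 0.005]]
contact_force: [-0.1, 0.9, 0.2]
gripper_width: 0.439
t 14.05 tray xy mm 1.3 -477.1 z 141.5 F tray -0.20878730472578444 0.8679126874603097 0.19182427653919082 grip 0.439
fix rot deg (tool) [-0.2808  0.2506 -0.4911] j [ 0.2291  0.4762  0.674   1.5811 -0.3227  1.1978  0.84  ]
scene 4111.0 [[427, 271], [384, 302], [301, 244], [345, 222]]
top 3946.5 [[304, 168], [293, 232], [233, 223], [244, 158]]
   tray 0.05998631034485532 -0.11049262526362687
   tray -0.059351683939528235 -0.10982176454202766
   tray -0.060742748991853966 -8.553963663745067e-05
   tray 0.06032760410668844 0.0006905339924223282
top 3925.5 [[243, 158], [231, 223], [171, 213], [184, 148]]
   tray 0.06002806652870764 0.0024897400491074454
   tray -0.06132721283002584 0.0034755773537582897
   tray -0.06092333961714747 0.11337843134477076
   tray 0.060668520794663054 0.11175085401858921
```

View pics/c6.png

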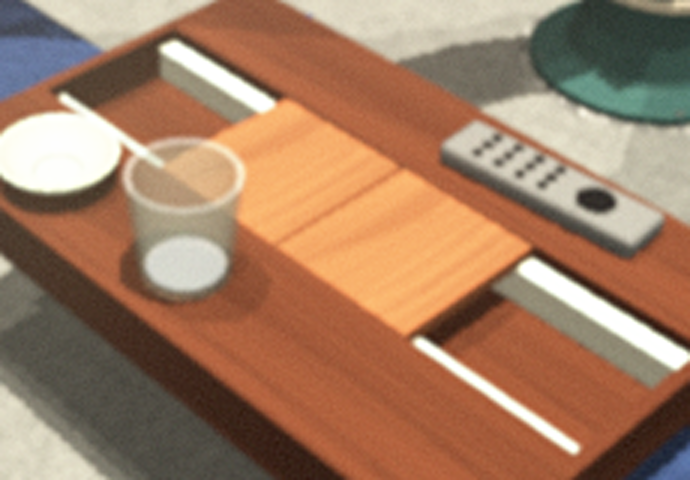

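View pics/c7.png

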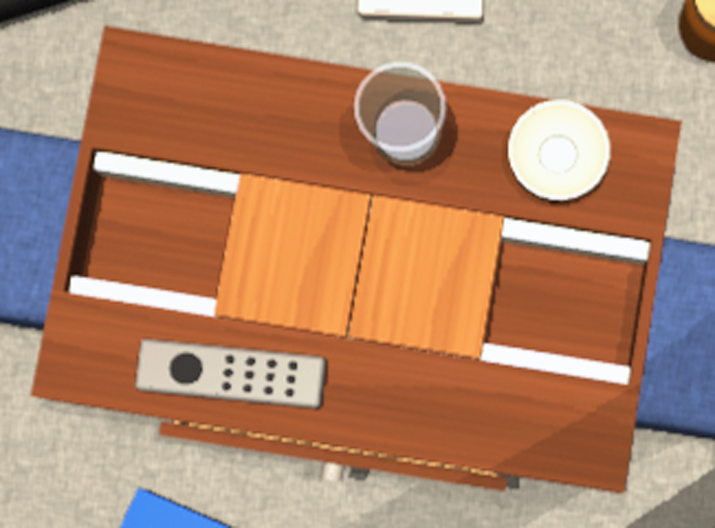

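```bash
python3 - <<'E'
from h import *
for a,b in [((171,213.5),(427,271)),((184,148),(384,302)),((293,232.5),(345,222))]: print(*tri(a,b))
A=cv2.imread('pics/top0.png').astype(int);B=cv2.imread('pics/top9.png').astype(int)
for n,(x0,y0,x1,y1) in dict(remote=(135,220,225,258),tumbler=(235,97,278,147),dish=(304,114,355,162),drawer=(145,255,315,295)).items():
    print(n,np.abs(A-B)[y0:y1,x0:x1].mean())
E
```

```text
[0.4902 0.1501 0.171 ] [np.float64(0.00044282821092396084), np.float64(0.00044282821092399543)]
[0.6113 0.1337 0.1691] [np.float64(0.0015007884031956738), np.float64(0.0015007884031957024)]
[ 0.4617 -0.0706  0.1706] [np.float64(0.0013539971860473182), np.float64(0.0013539971860473316)]
remote 16.332651072124758
tumbler 15.147751937984497
dish 12.706018518518519
drawer 13.622941176470588
```

```bash
python3 -c "
from cell import r
print(r.job_done())"
```

```text
the job is handed in; nothing more can be done
None
```

Both leaves are home and lie flush with the tray top, and I handed the job in at about 14 s on the robot's clock, with the arm clear of everything.

I pushed leaf_left first, then leaf_right, each on its outer end face with two part-open fingertips. The speed was 30 mm/s, slowing to 10–20 mm/s near home. Force readings were about 0.5–2 N while sliding, and rose to about 3–4 N when each leaf stopped dead.

**Last checks:**
- **Height:** the leaf tops measured about 0.170 m, down from about 0.176 m at the start. That matches the 5 mm drop.
- **Position:** the outer ends stopped at tray y of about +113 and -109.5 mm. Allowing for a likely 1.7 mm error in my tray origin, both are at the inner end of their play. The visible gap of 2–3 mm between the leaves fits that.
- **Other objects:** the remote, tumbler, dish and drawer look unmoved by eye. The keyring is now covered by the leaves, so I couldn't check it at the end, but the fingertips stayed beyond the leaves' outer ends and never came near it.
- **Inconclusive:** a pixel comparison of the areas around those objects differed by about 13–16 grey levels. I put that down to image noise and lighting, but did not confirm it against an unchanged area.

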